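Function test of the bench polisher's latching stop button

TASK

Test the stop button of the bench polisher: press the mushroom-headed button on its control box down until it latches, and take the fingers right off it for a moment so that it stays down by itself. Then, with the fingertips, push one of the head's two ears sideways to twist the head clockwise (seen from above) until the latch lets go and the button springs back up and round to where it was. Only touch and push: do not take the head or its ears between the fingers, do not turn the dial on the neighbouring box, and leave the loose things around where they stand.

Things in the scene. Friction and masses are not known exactly. Their poses are not given: they have to be found in the camera images.
- stop_box: Fixed grey control box, 140 x 140 x 75 mm high, with a black plate on top that carries the mushroom stop button in its middle. Origin at the centre of its underside, z up; the ears of the untwisted button lie along the box's y axis.
- stop_top (a point): Middle of the top of the stop button's black mushroom head, on the button's axis, 124 mm above the table when out; moves and turns with the head, z up. Domed round head 50 mm across, 24 mm high (flat top 26 mm across), with two ears sticking out on opposite sides along this point's y axis. Beneath it only a 26 mm stem and a collar 42 mm wide, 10 mm high on the box's top.
- ear_a (a point): Top of one ear, mid-thickness, 38 mm from the axis on the +y side of stop_top. Ear: straight bar 10 mm thick, 14 mm high, out to 48 mm from the axis; its top is 10 mm below stop_top, its underside level with the head's, 25 mm above the box's top when out (13 mm at the inner stop). A clockwise twist moves it towards +x of stop_top.
- ear_b (a point): The same point on the opposite ear (-y side). A clockwise twist moves this ear towards the -x axis of stop_top.
- stop_press (a joint): How far the stop button is pressed in, m: 0 out, 0.012 against the inner stop. A spring pushes it out (2 N, rising to 4 N). Past about 0.010 it is latched (pressing slowly takes 2 to 4 N; against the stop the force climbs); let go, it then rests at about 0.009.
- stop_twist (a joint): Twist of the mushroom head, rad: 0 at rest, grows clockwise seen from above, end stop at 1.0. A light spring turns it back to 0 (2 to 3 N pushed at the end of an ear overcomes it). With the button latched down, the latch lets go at about 0.55 to 0.6 and the button springs up.
- dial_box: The neighbouring fixed control box of the same size and looks, 140 x 140 x 75 mm, with a speed dial on top. Origin at the centre of its underside. Bystander; the two boxes swap places from run to run.
- dial (a joint): Setting of the speed dial, rad, 0 to 4.7, any at the start. To be left as it is. Black bar knob 44 mm across on the dial box's middle, its top 119 mm above the table.
- dial_tip (a point): Top of the end of the dial's bar, 20 mm from the dial's axis, 119 mm above the table; turns with the dial.
- jar_mid (a point): Centre of a small closed jar, 42 mm across, 52 mm high, loose, upright on the table. Bystander.
- tool_mid (a point): A hand-held rotary tool lying on the table, loose, 170 mm long (along its x axis), 42 mm across; the point is on its axis, 21 mm above the table. Bystander.
- offcut_mid (a point): Centre of a loose wood offcut, 45 x 110 x 20 mm high (x, y, z), flat on the table. Bystander.
Not all that is in view belongs to the job. Leave any brown, orange or pink look-alike of the stop_box alone.

How it is judged:
By the outcome, as a careful person would: the job done as asked, in the order asked, and still so for the second after the job is handed in, with the robot touching nothing.
It also fails if it takes over 40 s, if anything falls off the work surface, if the arm or the gripper's body presses on something with over 40 N, if the wrist force passes 120 N, or if a joint passes its speed limit or range.

ROBOT

A 6-joint arm with a two-finger parallel gripper is mounted at the origin on the work surface. World frame = base frame: x ahead of the robot, y to its left, z up, the work surface at z = 0. Lengths are in m, angles in rad, forces in N, time in s.
With the tool pointing down it reaches from about 0.35 to 0.975 m from the base axis. Payload 7.1 kg.
Tool frame: the origin (TCP) lies midway between the tips of the shut fingers; the grasp point (between the pads) lies 19 mm behind it; z points along the fingers, y is the line along which they close (so a half turn about z gives the same grasp; the last joint's range is limited). The gripper opens to 88 mm and grips with 3 to 60 N. Pads are 20 mm wide; open, the fingers measure 115 mm over their backs; the gripper's body (75 mm by 178 mm) begins 61 mm behind the grasp point.
Start: joints at [-1.306, 0.423, 1.63, -0, 1.089, -0.019], TCP at [0.175, -0.6, 0.191] pointing down, gripper open.
Joint ranges: [-3, 3], [-0.9, 2.11], [0.09, 2.58], [-1.31, 4.45], [0.11, 2.69], [-2.54, 2.54]. Speed limits (rad/s): [2.39, 2.39, 3.01, 3.14, 3.14, 3.14].

INTERFACE

Orientations are given as a unit quaternion [w, x, y, z].
In Python, from station import move_pose, movel, movej, command_gripper, wait, inverse_kinematics, read_camera, camera_info, MotionError, job_done, get_time, get_joint_pos, get_qvel, get_effort, get_tcp_pos, get_ee_rot, get_ft_force, get_ft_torque, get_grip_width, get_finger_force gives the robot as it stands. Calls block until the motion is done:
- move_pose(position, orientation): joint-space move of the TCP to a pose.
- movel(position, frame=None, v=0.15, until_force=None): straight line of the TCP; frame=None keeps the orientation; v is the mean speed in m/s. With until_force (N) it stops when the force on the tool has changed by that much, and returns True; else False.
- movej(angles): joint-space move.
- command_gripper(opening): opening from 0.0 (shut) to 1.0 (fully open); the grip force is fixed at half the most; returns when the fingers have stopped.
- wait(seconds).
- inverse_kinematics(position, orientation): joint angles nearest the present ones, or None.
- read_camera(name): name is "side" or "top" or "wrist"; returns the picture (420x560x3 uint8, red, green, blue); there is no depth.
- camera_info(name): a dict with "intrinsics" (3x3 intrinsics, pixels), "T" (4x4, takes a point from camera to world coordinates); the wrist camera has in their place "tool_from_camera" (4x4, takes a point from camera to tool coordinates, whose origin is the TCP and whose axes are the flange's). Camera axes: x right, y up, looking along -z (the intrinsics and any distortion apply to the point x, -y, -z); pixel columns grow to the right and rows downward; lengths in m; the calibration is good to about 2 mm. A picture is of the moment at which its call begins: read the wrist's pose just before it. camera_info takes no time and is no camera call.
A pose or a line that the arm cannot do raises MotionError and nothing moves.
- job_done(): hands the job in; it is judged then, once.
Readings, each from a call of its own:
- get_time(): time.
- get_joint_pos(): joint angles.
- get_qvel(): joint speeds.
- get_effort(): joint torques, N m.
- get_tcp_pos(): TCP position.
- get_ee_rot(): TCP orientation.
- get_ft_force(): force on the tool from outside, world axes, zero at the start.
- get_ft_torque(): the same for the moment, N m.
- get_grip_width(): opening from 0.0 (shut) to 1.0 (fully open).
- get_finger_force(): force on a finger pad.
Only numpy, scipy, OpenCV 4.12 (cv2) and the standard library are available. Lean on these libraries where they do the work, as an engineer would, in place of code of your own. Each camera call takes 0.05 s, during which the arm holds its last target. There are 200 camera calls.

## Working session

There is one attempt and no reset: what is moved stays moved. The work goes in short steps, each a Python script; the robot and the scene stay as the last script left them, time stands still between calls to the robot, and variables do not carry over. Pictures are saved under pics/ and viewed, at most 10 in all, crops included, and the job is handed in when it is done.

```bash
mkdir -p pics; python3 - <<'E'
from station import *
import cv2,numpy as np
for n in("top","side"):
    cv2.imwrite(f"pics/{n}0.png",read_camera(n)[:,:,::-1]); i=camera_info(n); print(n,{k:np.round(v,4).tolist() if not isinstance(v,str) else v for k,v in i.items()})
print(camera_info("wrist"),get_time(),get_ee_rot(),get_ft_force())
E
```

```text
top {'intrinsics': [[528.6661, 0.0, 283.3858], [0.0, 528.6661, 215.9677], [0.0, 0.0, 1.0]], 'T': [[0.0536, 0.9778, -0.2026, 0.2194], [-0.9986, 0.0531, -0.0078, 0.0959], [0.0032, 0.2028, 0.9792, 1.459], [0.0, 0.0, 0.0, 1.0]]}
side {'intrinsics': [[436.0198, 0.0, 276.8824], [0.0, 436.0198, 207.6028], [0.0, 0.0, 1.0]], 'T': [[-0.9879, 0.1203, -0.0981, 0.3872], [-0.1548, -0.7176, 0.6791, 0.7505], [0.0113, 0.686, 0.7275, 0.7834], [0.0, 0.0, 0.0, 1.0]]}
{'intrinsics': array([[340.41143978,   0.        , 273.53654602],
       [  0.        , 340.41143978, 211.12526484],
       [  0.        ,   0.        ,   1.        ]]), 'tool_from_camera': array([[ 4.01335972e-05,  9.52725368e-01,  3.03832800e-01,
         8.35993226e-02],
       [ 9.99999138e-01,  3.60627199e-04, -1.26290592e-03,
        -2.86906595e-04],
       [-1.31277288e-03,  3.03832589e-01, -9.52724532e-01,
        -1.94533271e-01],
       [ 0.00000000e+00,  0.00000000e+00,  0.00000000e+00,
         1.00000000e+00]])} 0.1 [-6.52861461e-04  9.89945301e-01  1.41449152e-01 -1.07018339e-04] [-0.28510098  0.00418271  0.57310604]
```

View pics/top0.png

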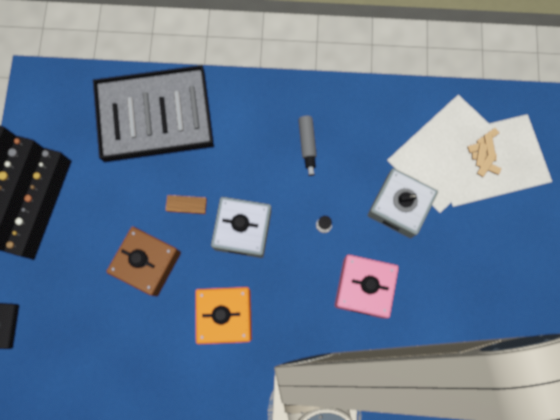

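View pics/side0.png

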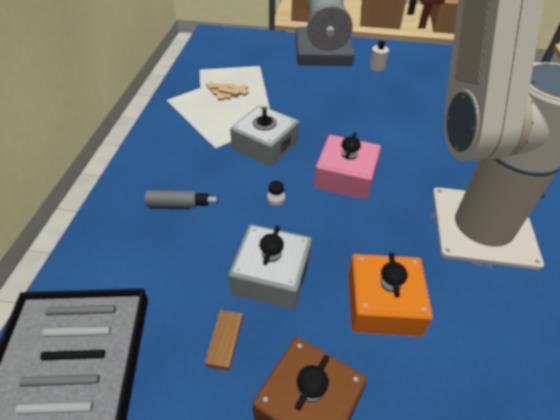

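The two grey boxes in the top view are at (240,223), with a round head and two ears, and at (404,200), with a dial. The orange (221,315), brown (140,260) and pink (370,285) ones are look-alikes. The grey one at (240,223) fits, so I'll confirm it in a crop and measure it.

```bash
cat > h.py <<'E'
import cv2,numpy as np
from station import *
def ray(n,px):
    i=camera_info(n);K=np.array(i["intrinsics"]);T=np.array(i["T"])
    d=np.linalg.inv(K)@[px[0],px[1],1]; return T[:3,3],T[:3,:3]@(d*[1,-1,-1])
def atz(n,px,z):
    o,d=ray(n,px); return o+d*(z-o[2])/d[2]
def proj(n,p):
    i=camera_info(n);T=np.array(i["T"]);c=T[:3,:3].T@(np.asarray(p)-T[:3,3]); return (np.array(i["intrinsics"])@(c*[1,-1,-1]/-c[2]))[:2]
E
python3 - <<'E'
from h import *
t=cv2.imread("pics/top0.png");s=cv2.imread("pics/side0.png")
a=cv2.resize(t[190:265,200:280],(400,375),interpolation=cv2.INTER_CUBIC);b=cv2.resize(s[215:310,220:320],(400,375),interpolation=cv2.INTER_CUBIC)
cv2.imwrite("pics/crop.png",np.hstack([a,b]))
for n,im,(x0,y0,x1,y1) in(("top",t,(215,205,265,240)),("side",s,(245,220,300,268))):
    m=(im[y0:y1,x0:x1].max(2)<75).astype(np.uint8)
    ys,xs=np.nonzero(m);c=np.c_[xs+x0,ys+y0].astype(float);mu=c.mean(0);w,v=np.linalg.eigh(np.cov((c-mu).T));d=v[:,1];q=(c-mu)@d
    hd=cv2.erode(m,np.ones((7,7)));hy,hx=np.nonzero(hd)
    print(n,len(c),mu,"axis",d,q.min(),q.max(),"head",hx.mean()+x0,hy.mean()+y0,atz(n,mu,.112),atz(n,mu+d*q.min(),.112),atz(n,mu+d*q.max(),.112))
E
```

```text
top 219 [239.83561644 222.6803653 ] axis [-0.98474972 -0.17397697] -15.336685504302961 15.07569098835329 head 239.82 222.66 [0.47430316 0.21839642 0.112     ] [0.4693973  0.17882117 0.112     ] [0.47913462 0.25737151 0.112     ]
side 457 [271.0131291  245.04376368] axis [-0.34635398  0.9381039 ] -19.93860547115884 19.273840437863207 head 271.09375 244.76875 [0.47346556 0.22522708 0.112     ] [0.46754022 0.17520086 0.112     ] [0.4787842  0.27013114 0.112     ]
```

View pics/crop.png

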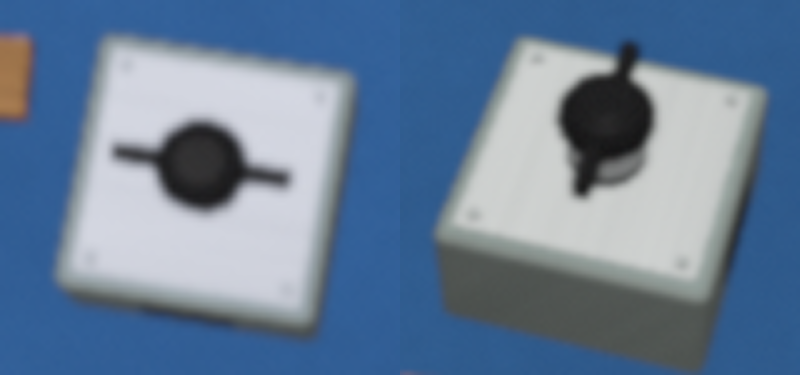

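The crop confirms the grey box: a mushroom head with two ears, centre at about (240,223) top and (271,245) side. Triangulated position is roughly (0.474, 0.221), with the ears about 7° off world y. I'll take a closer look with the wrist camera.

```bash
cat >> h.py <<'E'
def Q(a): return [0,np.cos(a/2),np.sin(a/2),0]
def wproj(p,tcp,a):
    i=camera_info("wrist");T=np.eye(4);T[:3,:3]=np.array([[np.cos(a),np.sin(a),0],[np.sin(a),-np.cos(a),0],[0,0,-1]]);T[:3,3]=tcp
    T=T@i["tool_from_camera"];return T,i["intrinsics"]
E
python3 - <<'E'
from h import *
command_gripper(0.0)
p=get_tcp_pos();movel([p[0],p[1],.26],v=.3)
a=1.45
move_pose([.474,.21,.26],Q(a))
tcp=get_tcp_pos();im=read_camera("wrist");cv2.imwrite("pics/w1.png",im[:,:,::-1])
T,K=wproj(None,tcp,a)
for p in([.474,.221,.124],[.474+.0046,.221+.0377,.114],[.474-.0046,.221-.0377,.114]):
    c=T[:3,:3].T@(np.array(p)-T[:3,3]);print((K@(c*[1,-1,-1]/-c[2]))[:2])
print(tcp,get_ee_rot(),get_joint_pos(),get_time())
E
```

```text
[272.10682662 179.19913011]
[272.10895082 139.13502753]
[272.15386638 212.55527301]
[0.47428425 0.20948421 0.25998074] [ 2.12313207e-05  7.48849654e-01  6.62739915e-01 -1.51065334e-05] [ 3.92972446e-01  1.86813965e-01  1.79425291e+00 -5.45070136e-05
  1.16054053e+00  5.14847119e-01] 4.9
```

View pics/w1.png

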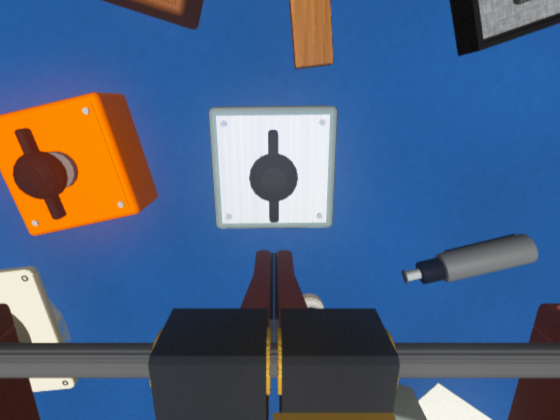

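The wrist view shows the head at (273,177), predicted (272,179), with the ears vertical at (273,140) and (274,213). So the centre is about (0.475, 0.222) and the yaw agrees. Now I'll press.

```bash
python3 - <<'E'
from h import *
C=[.475,.222];a=1.45
movel([*C,.135],frame=Q(a),v=.15)
f0=get_ft_force()
z=.1275
hit=movel([*C,.1065],v=.012,until_force=9)
print(hit,get_tcp_pos(),np.array(get_ft_force())-f0,get_time())
movel([*C,.15],v=.08);wait(.5)
print(get_tcp_pos(),np.array(get_ft_force())-f0)
movel([.475,.21,.26],v=.2)
cv2.imwrite("pics/w2.png",read_camera("wrist")[90:260,180:380,::-1].repeat(3,0).repeat(3,1))
cv2.imwrite("pics/s2.png",read_camera("side")[215:310,220:320,::-1].repeat(5,0).repeat(5,1))
print(get_time())
E
python3 -c "
import cv2,numpy as np
a=cv2.imread('pics/w2.png');b=cv2.imread('pics/s2.png');o=cv2.imread('pics/side0.png')[215:310,220:320]
r=lambda x:cv2.resize(x,(400,380))
cv2.imwrite('pics/c2.png',np.hstack([r(o),r(b)]))"
```

```text
False [0.47505595 0.22202675 0.10657149] [-1.32272364 -0.53398102 -0.12000558] 8.4083
[0.47494655 0.22197021 0.14984533] [-0.63270571  0.41017495 -0.90904175]
10.4
```

View pics/c2.png

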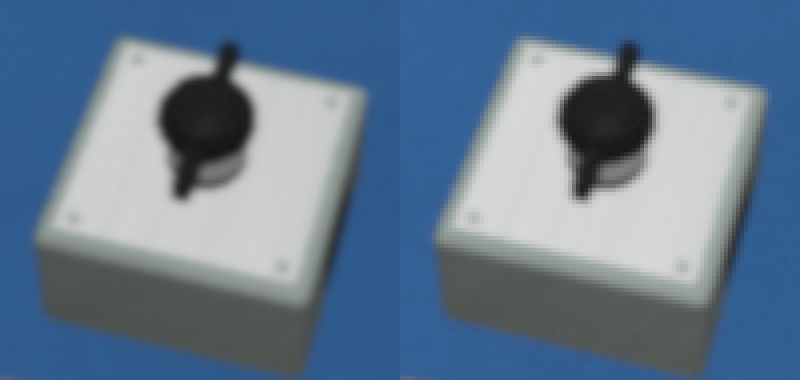

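```bash
python3 - <<'E'
from h import *
print(get_grip_width(),get_finger_force())
movel([.475,.222,.135],v=.15)
print(get_tcp_pos())
s=read_camera("side");t=read_camera("top");print(get_time())
r=lambda x:cv2.resize(x,(400,400),interpolation=cv2.INTER_CUBIC)
print(proj("side",get_tcp_pos()),proj("top",get_tcp_pos()))
cv2.imwrite("pics/c3.png",np.hstack([r(s[190:310,210:330]),r(t[160:270,190:300])])[:,:,::-1])
E
```

```text
0.009217025991700706 0.0
[0.47547986 0.22219747 0.13552033]
11.4833
[270.13097927 235.91964837] [237.63663127 220.26762501]
```

View pics/c3.png

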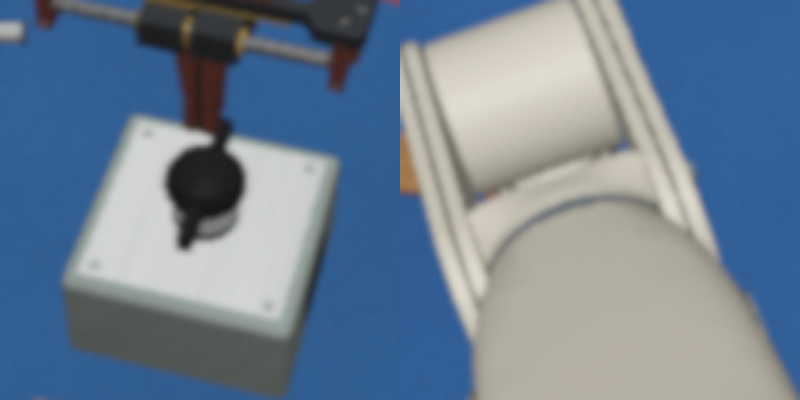

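The fingertips sit about 19 mm higher in the side view, at about (271,229), than the reported TCP, which projects to (270,236). That explains the missing contact. I'll press further with a force guard; the inner stop (head top at 112 mm) will give the true tip offset.

```bash
python3 - <<'E'
from h import *
C=[.475,.222]
f0=np.array(get_ft_force())
movel([*C,.107],v=.1)
print((np.array(get_ft_force())-f0)[2])
c=movel([*C,.09],v=.02,until_force=2); print(c,get_tcp_pos(),np.array(get_ft_force())-f0)
hit=movel([*C,.08],v=.012,until_force=9)
print(hit,get_tcp_pos(),np.array(get_ft_force())-f0,get_time())
if hit:
    movel([*C,.14],v=.12);wait(.4)
    s=read_camera("side");cv2.imwrite("pics/side3.png",s[:,:,::-1])
    o=cv2.imread("pics/side0.png");r=lambda x:cv2.resize(x[190:310,210:330],(400,400),interpolation=cv2.INTER_CUBIC)
    cv2.imwrite("pics/c4.png",np.hstack([r(o),r(s[:,:,::-1])]))
print(get_time())
E
```

```text
0.24581879155931188
True [0.47483317 0.22193636 0.09190922] [ 0.43112847 -0.00516919  2.54885214]
True [0.47482729 0.22195566 0.08071931] [-0.46033657 -1.09196511  5.10097773] 13.5167
14.6083
```

View pics/c4.png

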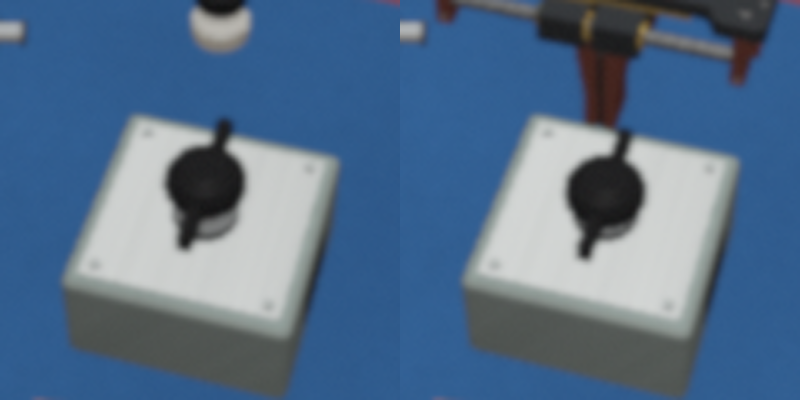

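The button is latched: the head sits about 3 px lower on its stem, clear of the fingers, and the ears are unturned. Contact at 0.0919 and the stop at 0.0807 mean the real tips are about 31 mm above the reported TCP, so I'll correct for that. Next I'll push ear_a clockwise from its -x side along an arc.

```bash
python3 - <<'E'
from h import *
C=np.array([.475,.222]);a=1.45;Z=.0925-.031
def P(th,d,z=Z,r=.040):
    b=a-th;u=np.array([np.cos(b),np.sin(b)]);t=np.array([np.sin(b),-np.cos(b)])
    return [*(C+r*u+d*t),z],Q(b)
def go(th,d,z=Z,**k):
    p,q=P(th,d,z);return movel(p,frame=q,**k)
f0=np.array(get_ft_force())
F=lambda:np.round(np.array(get_ft_force())-f0,1)
go(0,-.034,.14,v=.15)
if go(0,-.034,v=.1,until_force=6): print("blocked",get_tcp_pos());raise SystemExit
print("down",F(),get_time())
go(0,-.018,v=.06);print("near",F())
for th in np.arange(.15,.91,.15):
    if go(th,-.018,v=.06,until_force=20):print("hit20");break
    print(round(th,2),F(),get_time())
cv2.imwrite("pics/side4.png",read_camera("side")[:,:,::-1]);cv2.imwrite("pics/w4.png",read_camera("wrist")[:,:,::-1])
r=lambda x:cv2.resize(x,(400,400),interpolation=cv2.INTER_CUBIC)
cv2.imwrite("pics/c5.png",np.hstack([r(cv2.imread("pics/side4.png")[190:310,210:330]),r(cv2.imread("pics/w4.png")[60:360,120:420])]))
E
```

```text
down [-0.4 -0.4  0.4] 16.0417
near [-0.7 -0.8  0.4]
0.15 [-0.5  0.4 -0.2] 16.7583
0.3 [-0.7 -0.2 -0.9] 17.0583
0.45 [-0.8 -0.1 -0.1] 17.3583
0.6 [-0.5  0.5 -0. ] 17.6583
0.75 [-1.5  0.8  0.6] 17.9583
0.9 [-1.6  1.8  0.9] 18.2583
```

View pics/c5.png

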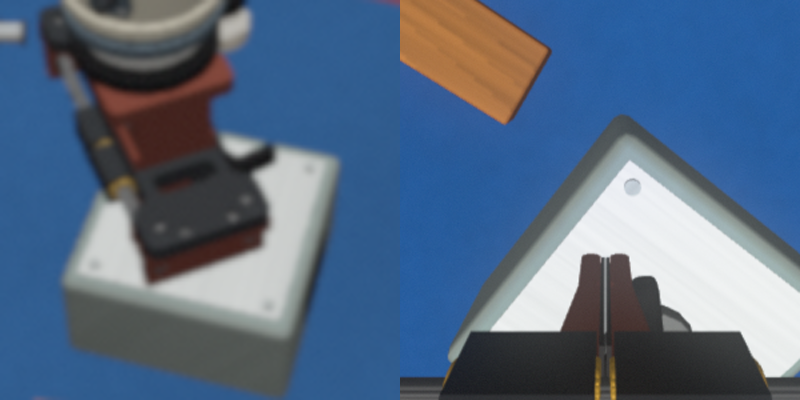

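The finger tips are tapered, so the ear lags the commanded arc. In the side view the far ear went from (277,228) to (290,236), which is a twist of about 0.55 rad. I'll push about 0.25 rad further with a guard, then back off the same way.

```bash
python3 - <<'E'
from h import *
C=np.array([.475,.222]);a=1.45;Z=.0925-.031
def go(th,d,z=Z,r=.040,**k):
    b=a-th;u=np.array([np.cos(b),np.sin(b)]);t=np.array([np.sin(b),-np.cos(b)])
    return movel([*(C+r*u+d*t),z],frame=Q(b),**k)
f0=np.array(get_ft_force())
for th in (1.0,1.1,1.18):
    h=go(th,-.018,v=.05,until_force=8);print(th,h,np.round(np.array(get_ft_force())-f0,1),get_time())
    if h:break
wait(.3)
cv2.imwrite("pics/side5.png",read_camera("side")[:,:,::-1])
for th in (.9,.6,.3,0): go(th,-.020 if th else -.03,v=.08)
go(0,-.036,v=.1);go(0,-.036,.16,v=.15)
wait(.2);movel([.40,.05,.26],v=.3)
cv2.imwrite("pics/side6.png",read_camera("side")[:,:,::-1])
print(np.round(np.array(get_ft_force())-f0,1),get_time())
r=lambda x:cv2.resize(cv2.imread(x)[190:310,210:330],(266,400),interpolation=cv2.INTER_CUBIC)
cv2.imwrite("pics/c6.png",np.hstack([r("pics/side0.png"),r("pics/side5.png"),r("pics/side6.png")]))
for n in("0","3","6"):
    im=cv2.imread(f"pics/side{n}.png");x0,y0,x1,y1=245,220,300,272
    ys,xs=np.nonzero(im[y0:y1,x0:x1].max(2)<75);c=np.c_[xs+x0,ys+y0];print(n,len(c),c.mean(0),c.max(0),c.min(0))
E
```

```text
1.0 False [ 1.2  0.2 -0.5] 18.6083
1.1 False [ 0.7 -0.3 -0.5] 18.8583
1.18 False [-1.7  6.1 -0.5] 19.1083
[ 1.4 -2.2 -0.3] 23.5083
0 457 [271.0131291  245.04376368] [282 263] [260 226]
3 503 [271.03578529 244.32604374] [282 266] [261 220]
6 455 [271.03956044 245.04175824] [282 263] [260 226]
```

View pics/c6.png

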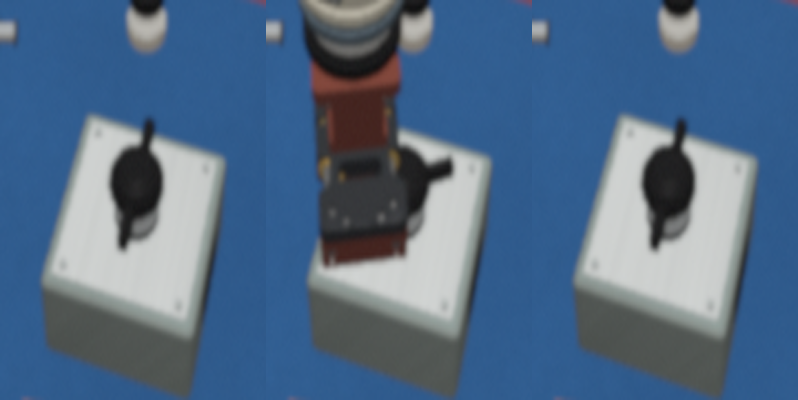

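The last side view shows the head back up and untwisted. Its dark-blob centroid is (271.0,245.0), the same as at the start, and the fingers are clear.

```bash
python3 -c "
from station import *
wait(.3);print(job_done(),get_time())"
```

```text
the job is handed in; nothing more can be done
the job is handed in; nothing more can be done
```

I pressed the stop button down until it latched and it stayed down with the fingers off it. I then pushed one ear clockwise until the latch let go. The camera shows the button back up and round to where it started, and I handed the job in at about 24 s of the 40 s limit.

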